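Lock the pressure cooker lid's release button

TASK

The pressure cooker lid lying on the low stool is to be put away with its release button locked: with a fingertip in the slot on top of the lid's black handle, slide the red lock tab all the way towards the round steel button. Do not press the button, and leave the lid lying where it is.

Things in the scene. Friction and masses are not known exactly. Their poses are not given: they have to be found in the camera images.
- lid: Loose steel pressure cooker lid, 204 mm across, about 1 kg, flat on the stool. Origin: centre of its underside, 120 mm above the work surface; z up. A black handle 54 mm wide runs from the middle along the lid's -x to 231 mm; its flat top is 45 mm above the origin. A weight on the lid's centre is 62 mm high. Pot, bowls, brush, soap dish (to 80 mm high) stand at both sides of the stool.
- lock (a joint): Travel of the red tab along the lid's +x, in m: 0 = unlocked, 0.035 = locked, at a hard stop nearest the button. Starts at 0 to 10 mm; about 1 N of friction, stays where left. Its slot in the handle's top is open above, 100 mm long (lid x -174 to -74 mm), 38 mm wide (lid y -19 to 19 mm), 14 mm deep (floor at lid z 31 mm).
- lock_tab (a point): Centre of the top of the red tab with white ribs, 0.5 mm below the handle's top; at lid x = -118 mm + lock. Tab 14 mm long along the slot, 32 mm wide, 12 mm tall. Axes as the lid's: x along the slot towards the button, z up. Behind it, away from the button, 49 to 59 mm of the slot is empty at the start: room for shut fingertips to enter and push its upright face.
- release (a joint): How far the round steel release button is pressed, in m: 0 = up, 0.004 = fully down; a 1200 N/m spring lifts it. 20 mm across, standing 5 mm above the handle's top, at lid x = -47 mm, y = 0. It must not be pressed.

How it is judged:
By the outcome, as a careful person would: the job done as asked, in the order asked, and still so for the second after the job is handed in, with the robot touching nothing.
It also fails if it takes over 32 s, if anything falls off the work surface, if the arm or the gripper's body presses on something with over 40 N, if the wrist force passes 120 N, or if a joint passes its speed limit or range.

ROBOT

A 7-joint arm with a two-finger parallel gripper is mounted at the origin on the work surface. World frame = base frame: x ahead of the robot, y to its left, z up, the work surface at z = 0. Lengths are in m, angles in rad, forces in N, time in s.
With the tool pointing down it reaches from about 0.4 to 0.85 m from the base axis. Payload 10.4 kg.
Tool frame: the origin (TCP) lies at the very end of the fingers, on their centre line; the grasp point (between the pads) lies manip.hold_point_z behind it (manip.hold_point_z is the distance from the TCP to the grasp point, in m); z points along the fingers, y is the direction in which the jaws open and shut (so a half turn about z gives the same grasp; the last joint's range is limited). The gripper opens to 85 mm and grips with 20 to 120 N. Pads are 22 mm wide; open, the fingers measure 114 mm over their backs; the gripper's body (76 mm by 85 mm) begins 54 mm behind the grasp point. The pads swing forward as they close: fully open they stand 13 mm farther back than shut.
Start: joints at [1.21, 0.332, -0.065, 1.46, 0.022, 1.35, -0.088], TCP at [0.207, -0.59, 0.199] pointing down, gripper open.
Joint ranges: [-2.6, 2.6], [-0.5, 2.12], [-1.47, 1.34], [0.16, 2.42], [-1.27, 4.41], [0.06, 2.06], [-2.6, 2.6]. Speed limits (rad/s): [2.22, 2.22, 2.79, 2.79, 3.14, 3.14, 3.14].

INTERFACE

Orientations are given as a unit quaternion [x, y, z, w].
In Python, from workcell import manip gives the robot as it stands.
- The arm moves only by the tool jog_arm, never from a script. Its arguments are lists of equal length, an entry for each row: "translation": the shift along the world's x, y, z in mm, a list of three; "turn": the turn about the world's z in degrees. In form: {"translation": [[x, y, z], ...], "turn": [turn, ...]}. A call has 1 to 12 rows; each row is the pose to reach, as a shift and turn from the pose measured when the call began; what a row does not reach only later rows make up. A row lasts 1/12 s, in which the tool goes at most 41.7 mm and 7.16 degrees, less where a joint would pass 70% of its speed; a pose out of reach is approached as far as the arm can. A call with a gripper value outside its range is refused whole. "grip" is the finger opening in mm, from 0 to 85.4, set as the call begins (left out, the last holds). The fingers move at their own pace and stop on an object; "grip_force" is the grip in N (left out, the last holds). Time passes only in rows, so rows that repeat a pose let the fingers close. It gives the time, the measured TCP pose, the force and the opening at its end, in the units of the state.
- manip.get_obs(): the state, without advancing time (a new reading comes with each control period).
- manip.camera(name): name is "scene" or "top"; returns a dict with "frame" (400x640x3 uint8, red, green, blue), "mtx" (3x3 intrinsics, pixels), "pose" (4x4, takes a point from camera to world coordinates). Camera axes: x right, y down, z forward; pixel columns grow to the right and rows downward; lengths in m; the calibration is good to about 2 mm. A picture is of the moment at which its call begins. There is no depth.
- manip.hand_in(): hands the job in, once; it reports no verdict.
Trained networks look in a picture, given as the dict that the camera call returned (one of the last four; its "shot" number tells which), for a name from the list of things; names that differ only in an ending like _2 or _b are one class to them, and where a whole thing is asked for, a point or a joint stands for the part that bears it (a point fixed in the world has none). Each returns a list of dicts, best first, with "confidence" (0 to 1); they miss things now and then, are a little off and sometimes report something else, mostly with a low value. They report only what shows in the picture. A call takes as long as a camera call.
- manip.outline_of(picture, label): "mask" (400x640 bool, what is visible of it) and "extent" ([left, top, right, bottom] in pixels, round what is visible of it).
- manip.pinpoint(picture, label): "at" ([column, row] in pixels: a listed point, or the origin of a listed thing).
The state is a dict: "clock": time; "joint_pos": joint angles; "joint_velocities": joint speeds; "tau": joint torques, N m; "position": TCP position; "ee_rot": TCP orientation; "ft_force": force on the tool from outside, world axes, zero at the start; "torque": the same for the moment, N m; "grip_width": opening from 0.0 (shut) to 1.0 (fully open).
Only numpy, scipy, OpenCV 4.12 (cv2) and the standard library are available. Lean on these libraries where they do the work, as an engineer would, in place of code of your own. Each camera call takes 0.05 s, during which the arm holds its last target. There are 200 camera calls.

## Working session

There is one attempt and no reset: what is moved stays moved. The work goes in short steps, Python scripts to look and compute and a tool call to move; the robot and the scene stay as the last step left them, time stands still between calls to the robot, and variables do not carry over. Pictures are saved under pics/ and viewed, about 8 in all and at most 12, crops included, and the job is handed in when it is done.

Besides the shell and the picture viewer there is one more tool, called by a JSON object that holds its "method" and its "body". jog_arm: Moves the arm, as the interface text tells. Its arguments: {"type":"object","properties":{"translation":{"type":"array"},"turn":{"type":"array"},"grip":{"type":"number"},"grip_force":{"type":"number"}},"required":["translation","turn"]}

```bash
mkdir -p pics
cat > h.py <<'E'
import numpy as np, cv2
from workcell import manip
def ray(p,c):
    d=np.linalg.inv(p["mtx"])@[c[0],c[1],1]; T=np.array(p["pose"]); return T[:3,3],T[:3,:3]@d
def at_z(p,c,z):
    o,d=ray(p,c); return (o+d*(z-o[2])/d[2])
def save(p,n,box=None,s=1):
    f=p["frame"][...,::-1]
    if box: f=f[box[1]:box[3],box[0]:box[2]]
    cv2.imwrite(f"pics/{n}.png",cv2.resize(f,None,fx=s,fy=s,interpolation=cv2.INTER_CUBIC))
E
python3 - <<'E'
from h import *
o=manip.get_obs(); print(o, manip.hold_point_z)
for n in("top","scene"):
    p=manip.camera(n); save(p,n+"0",s=1.25 if n=="top" else 1)
    print(n,np.array(p["pose"]).round(3).tolist(),p["mtx"][0][0])
    for l,z in(("lid",.12),("lock_tab",.1645),("release",.17)):
        for r in manip.pinpoint(p,l)[:2]: print(l,"pin",r["at"],r["confidence"],at_z(p,r["at"],z).round(4))
        for r in manip.outline_of(p,l)[:2]: print(l,"out",r["extent"],r["confidence"],r["mask"].sum())
E
```

```text
{'clock': 0.0, 'joint_pos': array([ 1.21040993,  0.33287256, -0.06470197,  1.46094694,  0.0216274 ,
        1.34988509, -0.08851807]), 'joint_velocities': array([ 2.07955309e-03, -3.21116138e-04,  1.37814097e-03, -6.32057321e-04,
       -2.38855020e-04, -7.57520275e-04, -9.73924044e-05]), 'tau': array([ 3.63790389e-05, -6.25439286e+01,  4.92898200e-02, -3.91611743e+01,
        1.62719580e-02,  9.82516387e-03,  2.12750820e-05]), 'position': array([ 0.20697086, -0.58929241,  0.19831286]), 'ee_rot': array([ 9.85770249e-01,  1.68096742e-01, -1.63801079e-04, -6.88552092e-04]), 'ft_force': array([-0.06435028, -0.47546829,  0.28526324]), 'torque': array([ 0.00762398,  0.02633968, -0.02759473]), 'grip_width': 1.0009056121972921} 0.0187
top [[0.026, -0.988, 0.154, 0.49], [-0.998, -0.033, -0.045, 0.01], [0.05, -0.153, -0.987, 0.81], [0.0, 0.0, 0.0, 1.0]] 505.0628588661294
lid pin [299.1, 141.4] 0.57 [0.6858 0.0181 0.12  ]
lid out [226.2, 63.2, 371.9, 310.6] 0.94 20461
lock_tab pin [284.3, 215.5] 0.86 [0.5742 0.0333 0.1645]
lock_tab out [275.0, 207.1, 299.6, 222.3] 0.79 279Traceback (most recent call last):
  File "<stdin>", line 7, in <module>
ValueError: it knows: lid, lock_tab
```

Run:
```python
from h import *
p=manip.camera("scene"); save(p,"scene0")
for l,z in(("lid",.12),("lock_tab",.1645)):
    for r in manip.pinpoint(p,l)[:2]: print(l,"pin",r["at"],r["confidence"],at_z(p,r["at"],z).round(4))
```

```text
lid pin [378.1, 258.9] 0.92 [0.6882 0.019  0.12  ]
lock_tab pin [346.1, 196.0] 0.66 [0.5756 0.0287 0.1645]
```

View pics/top0.png

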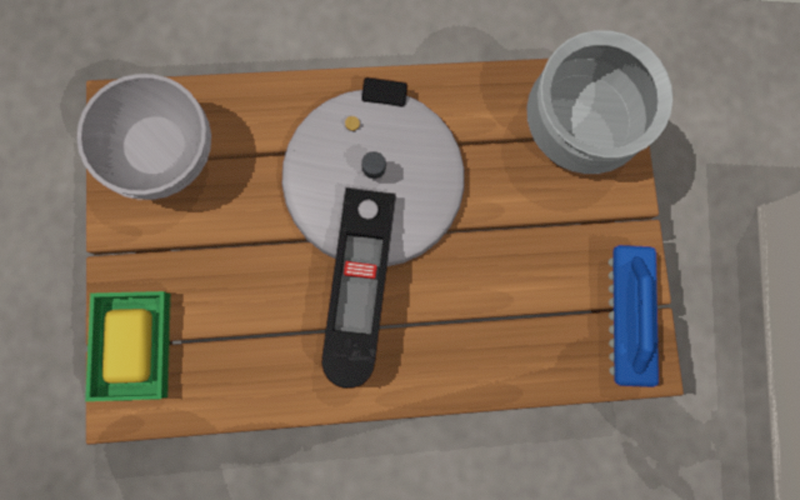

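View pics/scene0.png

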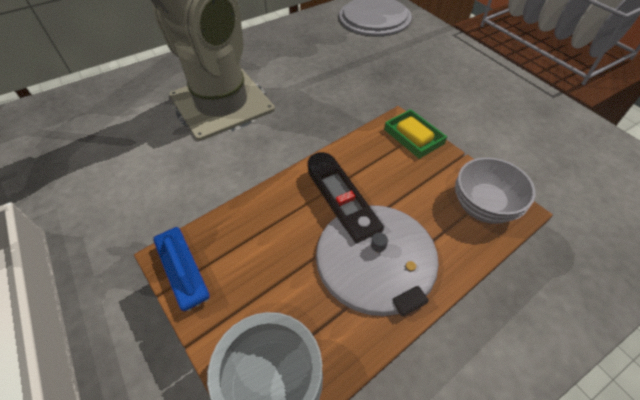

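The top view shows the lid with its handle pointing back to the robot: red tab at about (288,215), button (294,167), slot from rows 190 to 266 of the original picture. The scene view agrees. Next I measure the axis from tab and button.

Run:
```python
from h import *
for n in("top","scene"):
    p=manip.camera(n); f=p["frame"].astype(int)
    red=((f[...,0]>140)&(f[...,1]<110)&(f[...,2]<110))|0
    r=manip.outline_of(p,"lock_tab")
    tm=r[0]["mask"] if r else red>0
    c=np.argwhere(tm).mean(0)[::-1]; print(n,"maskc",c,at_z(p,c,.1645).round(4), "red",red.sum(), np.argwhere(red)[:, ::-1].mean(0) if red.sum() else 0)
    m=manip.outline_of(p,"lid")[0]["mask"]
    dark=((f.max(2)<60)&m).astype(np.uint8)
    k,lab,st,ce=cv2.connectedComponentsWithStats(dark); i=1+np.argmax(st[1:,4])
    cnt=cv2.findContours((lab==i).astype(np.uint8),cv2.RETR_EXTERNAL,cv2.CHAIN_APPROX_NONE)[0][0][:,0]
    w=np.array([at_z(p,q,.165)[:2]*1000 for q in cnt],np.float32)
    print("handle rect",cv2.minAreaRect(w),cv2.boxPoints(cv2.minAreaRect(w)).round(0).tolist())
    b={"top":(294.4,167.2),"scene":(364,221)}[n]; print("button",at_z(p,b,.17).round(4))
    if n=="top":
        for q in((347,237),(382,237),(335,331),(371,333)): print("slot",at_z(p,np.array(q)/1.25,.16).round(4))
        save(p,"topc",(240,140,340,320),4) if 0 else save(p,"topc",(230,145,350,290),4)
```

```text
top maskc [287.86476868 215.79359431] [0.574  0.0287 0.1645] red 43203 [298.72038979 213.40663843]
handle rect ((556.7568969726562, 30.398361206054688), (53.89250946044922, 202.68173217773438), 84.68757629394531) [[453.0, 13.0], [655.0, -6.0], [660.0, 48.0], [458.0, 67.0]]
button [0.637  0.0224 0.17  ]
slot [0.6086 0.0434 0.16  ]
slot [0.6098 0.007  0.16  ]
slot [0.5109 0.0517 0.16  ]
slot [0.5098 0.015  0.16  ]
scene maskc [345.27472527 198.17032967] [0.5788 0.0247 0.1645] red 15073 [333.8492669  249.02381742]
handle rect ((561.851318359375, 23.422122955322266), (59.33374786376953, 208.47593688964844), 84.5920181274414) [[455.0, 4.0], [663.0, -16.0], [668.0, 43.0], [461.0, 63.0]]
button [0.6383 0.0212 0.17  ]
```

View pics/topc.png

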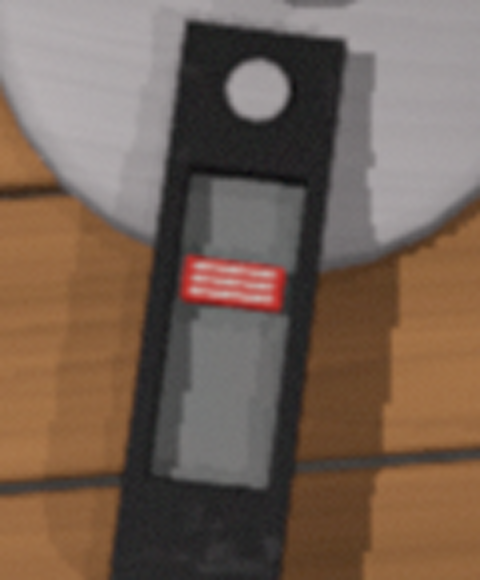

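{"method": "jog_arm", "body": {"translation": [[0,0,40],[10,20,80],[25,50,90],[45,85,90],[65,120,90],[85,155,90],[105,190,90],[125,230,90],[145,270,90],[165,305,90],[185,340,90],[200,370,90]], "turn": [5,10,15,20,25,30,35,40,45,50,55,60], "grip": 0, "grip_force": 20}}

```text
clock: 1.7
position: [0.4082, -0.2171, 0.2895]
ee_rot: [0.768, 0.641, 0.0, 0.001]
ft_force: [1.5, 0.3, 0.2]
grip_width: -0.001
```

{"method": "jog_arm", "body": {"translation": [[16,30,0],[32,60,0],[50,95,0],[68,130,0],[86,165,0],[104,200,0],[120,228,-15],[130,243,-35],[132,248,-60],[132,248,-85],[132,248,-90],[132,248,-90]], "turn": [1,2,3,4,4.9,4.9,4.9,4.9,4.9,4.9,4.9,4.9]}}

```text
clock: 2.7
position: [0.5392, 0.0305, 0.1983]
ee_rot: [0.74, 0.673, -0.001, -0.0]
ft_force: [-0.2, -1.4, 0.5]
grip_width: -0.002
```

Run:
```python
from h import *
o=manip.get_obs(); print(o["position"],o["ee_rot"],o["ft_force"],o["clock"])
p=manip.camera("scene"); P=np.linalg.inv(p["pose"])
x=p["mtx"]@(P@np.r_[o["position"],1])[:3]; print("tcp px",x[:2]/x[2])
save(p,"sceneA",(270,110,430,250),5)
p=manip.camera("top"); save(p,"topA",(220,120,360,300),3)
```

```text
[0.53918711 0.0305116  0.1983008 ] [ 7.39892233e-01  6.72724573e-01 -9.53537230e-04 -4.72061094e-04] [-0.20487573 -1.39655127  0.45903274] 2.7
tcp px [335.91078709 169.71911276]
```

View pics/sceneA.png

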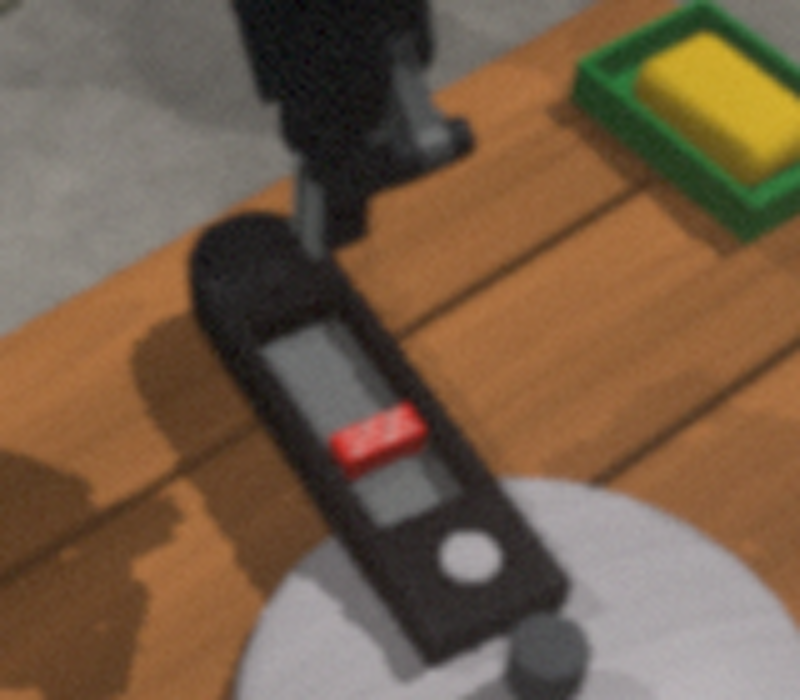

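The fingertips hang over the handle's rear part; the tip seems to end near crop (320,260), while the TCP projects to (330,300). A dark tip against the black handle may hide the rest. I check the top view.

View pics/topA.png

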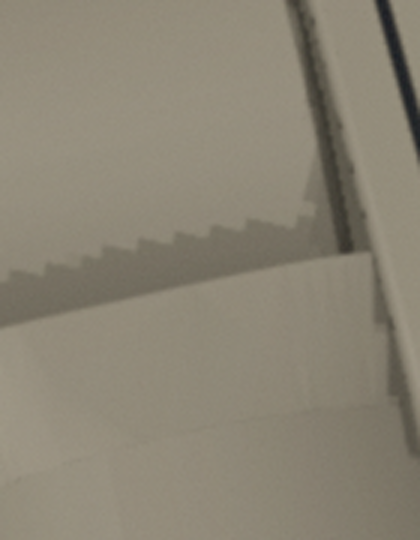

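The top view is blocked by the arm. Lowering to just above the handle and looking again.

{"method": "jog_arm", "body": {"translation": [[1,0.5,-12],[1,0.5,-24],[1,0.5,-26],[1,0.5,-26]], "turn": [0,0,0,0]}}

```text
clock: 3.13
position: [0.5411, 0.0308, 0.1739]
ee_rot: [0.74, 0.672, -0.0, 0.0]
ft_force: [-1.0, -0.6, 0.6]
grip_width: 0.001
```

Run:
```python
from h import *
o=manip.get_obs(); print(o["position"],o["ft_force"],o["clock"])
p=manip.camera("scene"); P=np.linalg.inv(p["pose"])
x=p["mtx"]@(P@np.r_[o["position"],1])[:3]; print("tcp px",x[:2]/x[2], "crop",(x[:2]/x[2]-[300,130])*8)
u=np.array([.9956,-.0941]);v=np.array([.0941,.9956])
for a in(-14.5,14.5):
  for b in(-11,11):
    q=o["position"].copy(); q[:2]+=(a*u+b*v)/1000
    x=p["mtx"]@(P@np.r_[q,1])[:3]; print(a,b,((x[:2]/x[2]-[300,130])*8).round())
p["frame"]=np.clip(p["frame"].astype(float)*1.0,0,255)
p["frame"]=(255*(p["frame"]/255)**.5).astype(np.uint8)
save(p,"sceneB",(300,130,400,200),8)
```

```text
[0.54105491 0.03076036 0.17389414] [-1.01535292 -0.56378349  0.56206362] 3.1333
tcp px [336.33083498 179.47139078] crop [290.64667987 395.77112628]
-14.5 -11 [217. 369.]
-14.5 11 [303. 336.]
14.5 -11 [278. 458.]
14.5 11 [365. 423.]
```

View pics/sceneB.png

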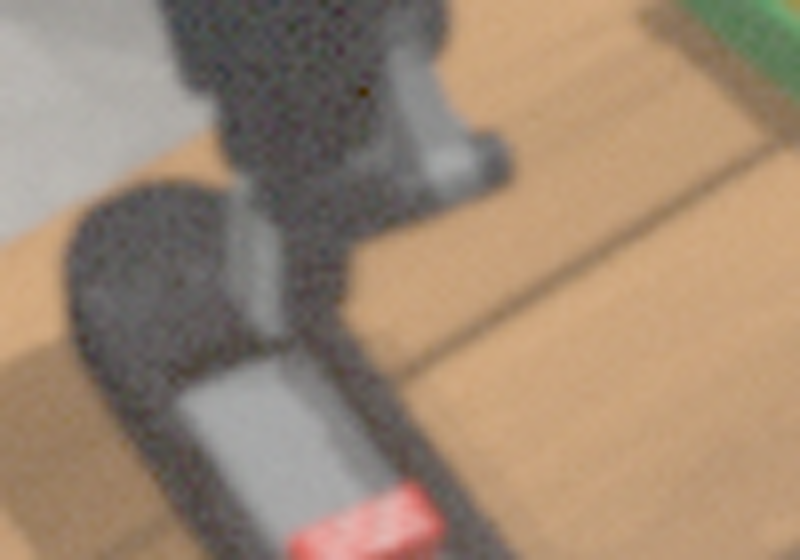

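The fingertip shows about 7 px above where the TCP projects, so it is either 19 mm higher or 19 mm farther back. I overlay the predicted gripper geometry to decide which.

Run:
```python
from h import *
from scipy.spatial.transform import Rotation as R
o=manip.get_obs(); p=manip.camera("scene"); P=np.linalg.inv(p["pose"]); print(np.array(p["pose"]).round(3).tolist())
Rm=R.from_quat(o["ee_rot"]).as_matrix(); b=(260,30,420,200); s=3.5
f=(255*(p["frame"]/255.)**.5).astype(np.uint8)[b[1]:b[3],b[0]:b[2],::-1]
s=3.5; f=cv2.resize(f,None,fx=s,fy=s,interpolation=cv2.INTER_CUBIC)
def pr(t):
    w=o["position"]+Rm@(np.array(t)/1000); x=p["mtx"]@(P@np.r_[w,1])[:3]; return tuple(int(round(k)) for k in (x[:2]/x[2]-b[:2])*s)
def box(hx,hy,z,c): cv2.polylines(f,[np.array([pr((x,y,z)) for x,y in((-hx,-hy),(hx,-hy),(hx,hy),(-hx,hy))])],True,c,1)
box(11,14.5,0,(0,0,255)); box(11,14.5,-18.7,(0,255,255)); box(38,42.5,-72.7,(255,0,0)); box(42.5,38,-72.7,(255,255,0))
cv2.line(f,pr((0,0,0)),pr((0,0,-110)),(0,255,0),1)
cv2.imwrite("pics/ov.png",f)
```

```text
[[0.531, 0.666, -0.523, 0.905], [0.847, -0.427, 0.316, -0.224], [-0.013, -0.611, -0.791, 0.693], [0.0, 0.0, 0.0, 1.0]]
```

View pics/ov.png

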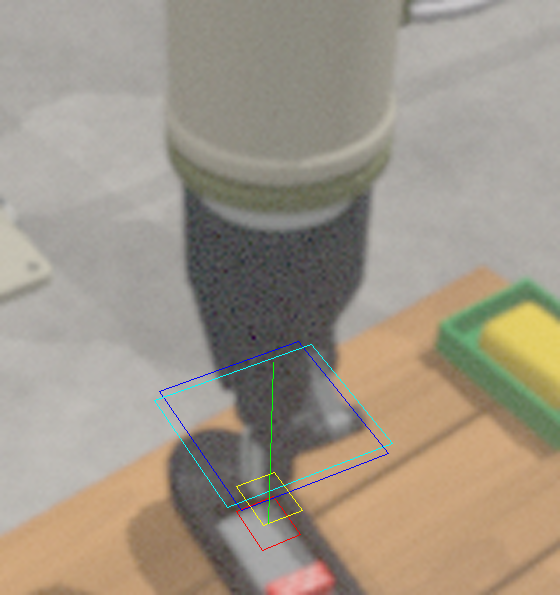

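The overlay shows the whole gripper offset almost straight up in the image. A second viewpoint is needed, so I step aside to where both cameras can see the tips.

{"method": "jog_arm", "body": {"translation": [[0,0,30],[0,-20,60],[-5,-60,60],[-10,-100,60],[-15,-140,60],[-20,-180,60],[-25,-220,60],[-30,-255,60],[-30,-275,60],[-30,-280,60],[-30,-280,60],[-30,-280,60]], "turn": [0,0,0,0,0,0,0,0,0,0,0,0]}}

```text
clock: 4.23
position: [0.5122, -0.2477, 0.2353]
ee_rot: [0.74, 0.673, 0.001, 0.001]
ft_force: [-0.2, 0.2, 0.6]
grip_width: -0.001
```

Run:
```python
from h import *
o=manip.get_obs(); print(o["position"],o["clock"])
out=[]
for n in("top","scene"):
    p=manip.camera(n); P=np.linalg.inv(p["pose"]); x=p["mtx"]@(P@np.r_[o["position"],1])[:3]; x=x[:2]/x[2]
    a=np.clip((x-[40,50]).astype(int),0,[640-80,400-100]); print(n,x,a)
    f=(255*(p["frame"]/255.)**.5).astype(np.uint8)[a[1]:a[1]+100,a[0]:a[0]+80,::-1]
    f=cv2.resize(f,None,fx=5,fy=5,interpolation=cv2.INTER_CUBIC)
    cv2.drawMarker(f,tuple(((x-a)*5).astype(int).tolist()),(0,0,255),0,12,1); out.append(f)
    np.savez(n+".npz",mtx=p["mtx"],pose=p["pose"],a=a)
cv2.imwrite("pics/pair.png",np.hstack(out))
```

```text
[ 0.51216954 -0.24773453  0.23529606] 4.2333
top [524.44064181 268.60632111] [484 218]
scene [168.36941148 217.60768803] [128 167]
```

View pics/pair.png

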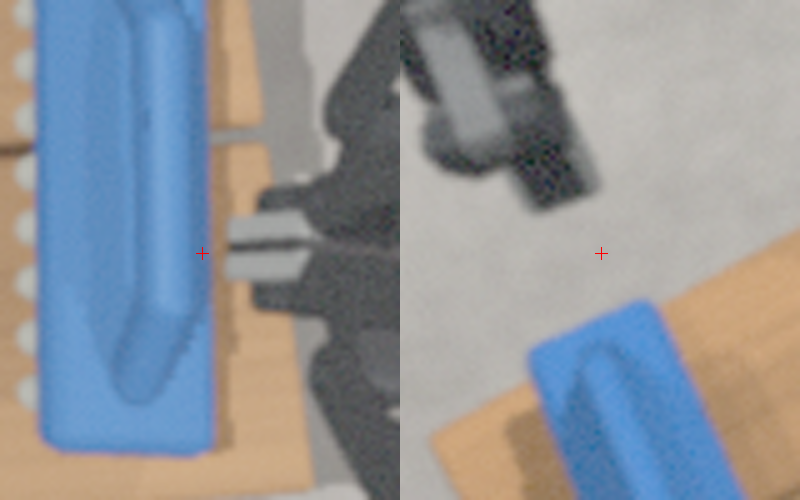

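Run:
```python
from h import *
T,S=np.load("top.npz"),np.load("scene.npz")
def tri(a,b):
    o1,d1=ray(T,np.array(a)/5+T["a"]); o2,d2=ray(S,np.array(b)/5+S["a"])
    t=np.linalg.lstsq(np.c_[d1,-d2],o2-o1,rcond=None)[0]; x,y=o1+d1*t[0],o2+d2*t[1]
    print((x+y)/2,"gap mm",np.linalg.norm(x-y)*1000)
tri((228,218),(196,187)); tri((228,248),(185,180)); tri((228,225),(190,190))
```

```text
[ 0.51840399 -0.23948472  0.26866646] gap mm 1.399015357567477
[ 0.51187233 -0.24106052  0.26566823] gap mm 2.2629188845514294
[ 0.51683037 -0.24092937  0.26644766] gap mm 2.3396790940189818
```

Both views agree: the real fingertips are about 32 mm higher than the reported TCP, with x and y good to about 3 mm. I go back and descend in force-checked steps.

{"method": "jog_arm", "body": {"translation": [[3,30,0],[7,70,0],[11,110,0],[15,150,0],[19,190,0],[23,230,0],[27,262,-5],[28,277,-25],[28,280,-45],[28,280,-60],[28,280,-70],[28,280,-72]], "turn": [0,0,0,0,0,0,0,0,0,0,0,0]}}

```text
clock: 5.33
position: [0.5392, 0.0338, 0.1619]
ee_rot: [0.739, 0.674, 0.0, 0.0]
ft_force: [-0.1, -0.9, -0.0]
grip_width: -0.001
```

{"method": "jog_arm", "body": {"translation": [[0,0,-3],[0,0,-6],[0,0,-9],[0,0,-9]], "turn": [0,0,0,0]}}

```text
clock: 5.67
position: [0.5393, 0.0337, 0.1529]
ee_rot: [0.739, 0.674, 0.0, 0.0]
ft_force: [0.4, 0.1, -0.4]
grip_width: 0.004
```

{"method": "jog_arm", "body": {"translation": [[0,-1,-4],[0,-1,-8],[0,-1,-12],[0,-1,-14],[0,-1,-14]], "turn": [0,0,0,0,0]}}

```text
clock: 6.08
position: [0.5389, 0.0327, 0.1382]
ee_rot: [0.739, 0.674, -0.0, 0.0]
ft_force: [0.2, 0.3, -0.2]
grip_width: -0.002
```

Run:
```python
from h import *
o=manip.get_obs(); print(o["position"],o["ft_force"],o["clock"])
p=manip.camera("scene"); p["frame"]=(255*(p["frame"]/255.)**.5).astype(np.uint8)
save(p,"sceneC",(300,130,400,200),8)
```

```text
[0.53894835 0.03265147 0.1382426 ] [ 0.23586761  0.27686467 -0.15795995] 6.0833
```

View pics/sceneC.png

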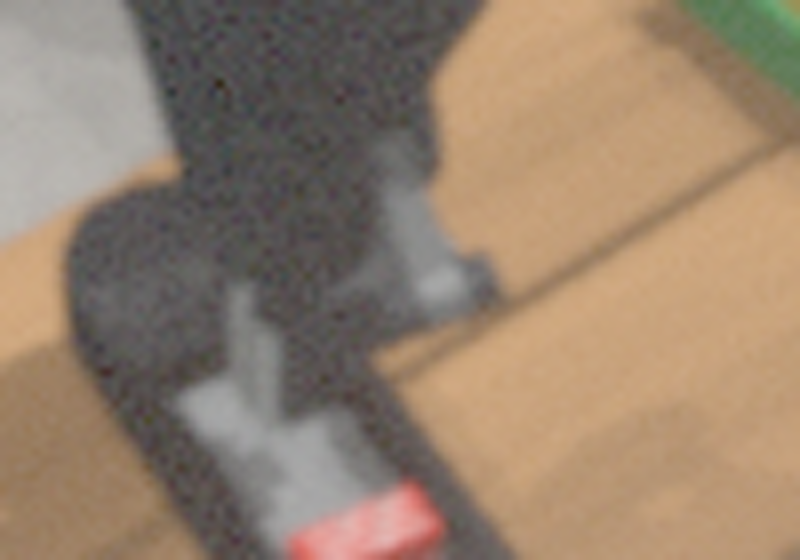

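The tips (lower corner at crop 270,430) now sit over the slot between its side walls, behind the tab (red at 370,520). Entering gently.

{"method": "jog_arm", "body": {"translation": [[0,0,-3],[0,0,-6],[0,0,-9],[0,0,-9]], "turn": [0,0,0,0]}}

```text
clock: 6.47
position: [0.5387, 0.0327, 0.1289]
ee_rot: [0.739, 0.674, -0.0, -0.0]
ft_force: [0.4, 0.3, 0.1]
grip_width: -0.001
```

{"method": "jog_arm", "body": {"translation": [[0,0,-2],[0,0,-4],[0,0,-4]], "turn": [0,0,0]}}

```text
clock: 6.72
position: [0.5385, 0.0326, 0.1244]
ee_rot: [0.739, 0.674, -0.001, -0.0]
ft_force: [0.2, 0.4, -0.0]
grip_width: 0.0
```

Run:
```python
from h import *
o=manip.get_obs(); print(o["position"],o["ft_force"],o["clock"])
p=manip.camera("scene"); p["frame"]=(255*(p["frame"]/255.)**.5).astype(np.uint8)
save(p,"sceneD",(300,130,400,200),8)
```

```text
[0.53848155 0.03262208 0.12442215] [ 0.22184742  0.38176294 -0.03344552] 6.7167
```

View pics/sceneD.png

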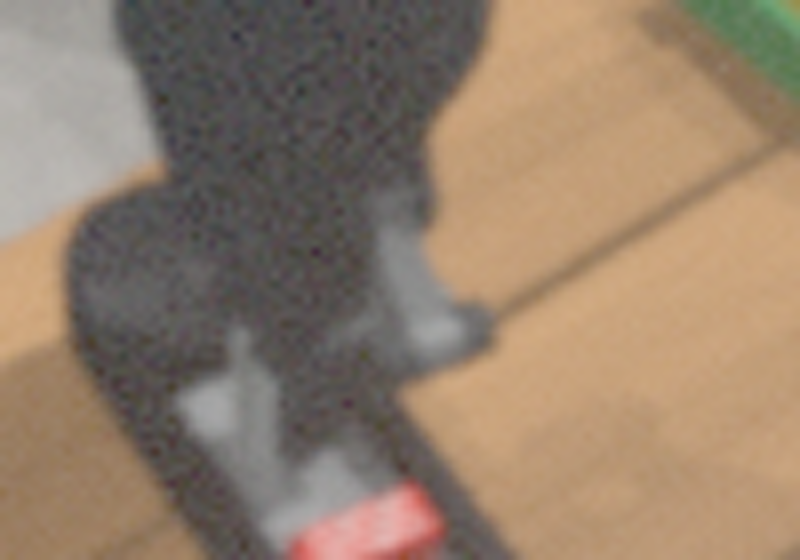

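Fingers are inside the slot with no contact force. Pushing along the slot.

{"method": "jog_arm", "body": {"translation": [[3,-0.3,-1],[6,-0.6,-1],[9,-0.9,-1],[12,-1.1,-1],[15,-1.4,-1],[18,-1.7,-1],[20,-1.9,-1],[20,-1.9,-1]], "turn": [0,0,0,0,0,0,0,0]}}

```text
clock: 7.43
position: [0.5589, 0.0308, 0.1236]
ee_rot: [0.739, 0.674, -0.0, -0.0]
ft_force: [0.7, -0.2, 0.3]
grip_width: -0.002
```

{"method": "jog_arm", "body": {"translation": [[2,-0.2,0],[4,-0.4,0],[6,-0.6,0],[8,-0.8,0],[10,-0.9,0],[10,-0.9,0]], "turn": [0,0,0,0,0,0]}}

```text
clock: 7.93
position: [0.5693, 0.0298, 0.1236]
ee_rot: [0.739, 0.674, -0.0, -0.0]
ft_force: [-0.0, -0.3, 0.2]
grip_width: 0.003
```

```bash
cat > m.py <<'E'
from h import *
import sys
o=manip.get_obs(); print(o["position"],o["ft_force"],o["clock"])
p=manip.camera("scene"); 
for l,z in(("lid",.12),("lock_tab",.1645)):
    for r in manip.pinpoint(p,l)[:1]: print(l,"pin",r["at"],at_z(p,r["at"],z).round(4))
f=p["frame"].astype(int); m=(f[...,0]>100)&(f[...,0]>2*f[...,1])&(f[...,0]>2*f[...,2]); m[:150]=0;m[260:]=0;m[:,:300]=0;m[:,400:]=0
print("red",m.sum(),np.argwhere(m)[:,::-1].mean(0))
b=cv2.HoughCircles(cv2.cvtColor(p["frame"],cv2.COLOR_RGB2GRAY)[200:245,340:390],3,1,20,param1=100,param2=8,minRadius=4,maxRadius=9)
print("button",None if b is None else b[0][:2]+[340,200,0])
p["frame"]=(255*(p["frame"]/255.)**.5).astype(np.uint8)
save(p,sys.argv[1],(300,140,420,240),6)
E
python3 m.py sceneE
```

```text
[0.56927417 0.02983721 0.12356081] [-0.01154943 -0.34443754  0.2000896 ] 7.9333
lid pin [378.4, 257.5] [0.6864 0.0211 0.12  ]
lock_tab pin [348.6, 205.4] [0.5949 0.0207 0.1645]
red 77 [349.62337662 202.72727273]
button [[362.5        220.5          4.5999999 ]
 [378.5        239.5          7.30000019]]
```

View pics/sceneE.png

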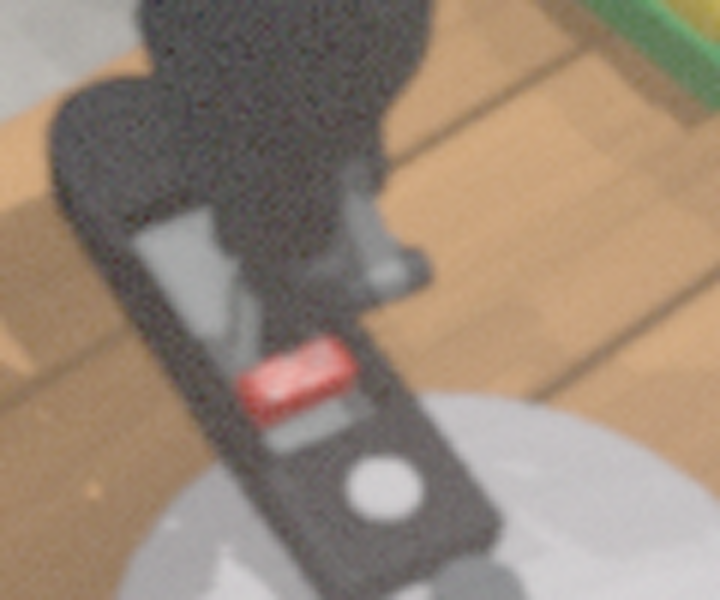

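The tab has moved forward about 18 mm, and lid and button stay where they were. Finishing slowly while watching the force.

{"method": "jog_arm", "body": {"translation": [[1,-0.1,0],[2,-0.2,0],[3,-0.3,0],[4,-0.4,0],[5,-0.5,0],[5,-0.5,0]], "turn": [0,0,0,0,0,0]}}

```text
clock: 8.58
position: [0.5742, 0.0294, 0.1236]
ee_rot: [0.739, 0.674, -0.0, -0.0]
ft_force: [-0.4, 0.2, -1.3]
grip_width: 0.001
```

```bash
python3 m.py sceneF
```

```text
[0.57421223 0.02937592 0.12358652] [-0.42391168  0.22816073 -1.32964256] 8.5833
lid pin [376.6, 257.1] [0.6841 0.019  0.12  ]
lock_tab pin [350.6, 204.9] [0.5959 0.0242 0.1645]
red 81 [351.11111111 204.92592593]
button [[379.5        240.5          8.39999962]
 [363.5        221.5          6.        ]]
```

{"method": "jog_arm", "body": {"translation": [[0.7,-0.1,0],[1.4,-0.1,0],[2,-0.2,0],[2,-0.2,0]], "turn": [0,0,0,0]}}

```text
clock: 9.07
position: [0.5762, 0.0291, 0.1236]
ee_rot: [0.739, 0.674, -0.0, -0.0]
ft_force: [-1.4, 0.4, -0.2]
grip_width: -0.001
```

```bash
python3 m.py sceneG
```

```text
[0.57623858 0.02914014 0.12362882] [-1.44502407  0.44150644 -0.16760061] 9.0667
lid pin [377.5, 259.4] [0.6884 0.0176 0.12  ]
lock_tab pin [351.6, 208.3] [0.6028 0.0215 0.1645]
red 71 [351.1971831  206.01408451]
button [[378.5        240.5          8.39999962]
 [362.5        220.5          4.5999999 ]]
```

Run:
```python
from h import *
def red(f):
    f=f.astype(int); m=(f[...,0]>100)&(f[...,0]>2*f[...,1])&(f[...,0]>2*f[...,2]); m[:150]=0;m[260:]=0;m[:,:300]=0;m[:,400:]=0
    return m.sum(),np.argwhere(m)[:,::-1].mean(0)
n,c0=red(cv2.imread("pics/scene0.png")[...,::-1])
cs=[];ps=None
for i in range(4):
    p=manip.camera("scene"); cs.append(red(p["frame"])[1])
c1=np.mean(cs,0); print(n,c0,c1); a,b=at_z(p,c0,.1625),at_z(p,c1,.1625); u=np.array([.9956,-.0941,0]); print("travel mm",(b-a)@u*1000,(b-a)*1000)
P=np.linalg.inv(p["pose"])
but=np.array([.6377,.0218,0])
for L in(0,8,29,32,35):
    q=but+(-71+L)/1000*u; q[2]=.1625; x=p["mtx"]@(P@np.r_[q,1])[:3]; print(L,x[:2]/x[2])
```

```text
84 [345.3452381  197.42857143] [351.31229539 205.99911904]
travel mm 21.151263010853743 [21.06282916 -1.92465777  0.        ]
0 [343.21813018 193.54306834]
8 [345.40655177 196.70375141]
29 [351.28998822 205.20105283]
32 [352.1473313  206.43929219]
35 [353.0089827  207.68375394]
```

{"method": "jog_arm", "body": {"translation": [[0.7,-0.1,0],[1.4,-0.1,0],[2,-0.2,0],[2,-0.2,0]], "turn": [0,0,0,0]}}

```text
clock: 9.75
position: [0.5783, 0.0289, 0.1236]
ee_rot: [0.739, 0.674, -0.0, -0.0]
ft_force: [-1.3, -0.8, -0.1]
grip_width: 0.003
```

{"method": "jog_arm", "body": {"translation": [[0.5,0,0],[1,-0.1,0],[1,-0.1,0]], "turn": [0,0,0]}}

```text
clock: 10.0
position: [0.5794, 0.0289, 0.1237]
ee_rot: [0.739, 0.674, -0.0, -0.0]
ft_force: [-1.7, 0.3, -0.2]
grip_width: -0.004
```

{"method": "jog_arm", "body": {"translation": [[0.5,0,0],[1,-0.1,0],[1,-0.1,0]], "turn": [0,0,0]}}

```text
clock: 10.25
position: [0.5805, 0.0288, 0.1236]
ee_rot: [0.739, 0.674, -0.0, -0.0]
ft_force: [-0.8, -0.9, -0.0]
grip_width: -0.002
```

{"method": "jog_arm", "body": {"translation": [[0.5,0,0],[0.8,-0.1,0],[0.8,-0.1,0]], "turn": [0,0,0]}}

```text
clock: 10.5
position: [0.5814, 0.0287, 0.1236]
ee_rot: [0.739, 0.674, -0.0, -0.0]
ft_force: [-0.7, -0.1, 0.6]
grip_width: 0.001
```

{"method": "jog_arm", "body": {"translation": [[0.5,0,0],[0.8,-0.1,0],[0.8,-0.1,0]], "turn": [0,0,0]}}

```text
clock: 10.75
position: [0.5822, 0.0285, 0.1236]
ee_rot: [0.739, 0.674, -0.0, -0.0]
ft_force: [0.0, -0.3, 1.1]
grip_width: -0.001
```

```bash
python3 m.py sceneH
```

```text
[0.58221972 0.0285335  0.12362539] [ 0.01018014 -0.34176875  1.06194861] 10.75
lid pin [377.4, 256.7] [0.6842 0.0206 0.12  ]
lock_tab pin [353.8, 211.9] [0.611  0.0203 0.1645]
red 77 [353.49350649 208.20779221]
button [[379.5        240.5          8.39999962]
 [364.5        220.5          5.5       ]]
```

{"method": "jog_arm", "body": {"translation": [[0.5,0,0],[0.8,-0.1,0],[0.8,-0.1,0]], "turn": [0,0,0]}}

```text
clock: 11.15
position: [0.5828, 0.0286, 0.1236]
ee_rot: [0.739, 0.674, -0.0, -0.0]
ft_force: [-2.9, 0.4, 0.8]
grip_width: 0.0
```

{"method": "jog_arm", "body": {"translation": [[0.5,0,0],[0.8,-0.1,0],[0.8,-0.1,0]], "turn": [0,0,0]}}

```text
clock: 11.4
position: [0.5829, 0.0285, 0.1235]
ee_rot: [0.739, 0.674, -0.001, -0.001]
ft_force: [-6.0, 0.3, 3.7]
grip_width: -0.002
```

The force rose to 6 N while the position stalled: that is the hard stop. Backing off and lifting out.

{"method": "jog_arm", "body": {"translation": [[-3,0.3,0],[-8,0.8,0],[-8,0.8,10],[-8,0.8,30],[-8,0.8,60],[-8,0.8,90],[-20,-30,110],[-30,-70,110],[-40,-110,110],[-45,-150,110],[-50,-190,110],[-55,-220,110]], "turn": [0,0,0,0,0,0,0,0,0,0,0,0]}}

```text
clock: 12.4
position: [0.5271, -0.1955, 0.2346]
ee_rot: [0.74, 0.673, -0.001, 0.0]
ft_force: [0.4, -0.5, -0.8]
grip_width: -0.005
```

{"method": "jog_arm", "body": {"translation": [[0,-20,0],[0,-50,0],[0,-80,0],[0,-80,0],[0,-80,0]], "turn": [0,0,0,0,0]}}

```text
clock: 12.82
position: [0.5266, -0.2776, 0.235]
ee_rot: [0.741, 0.672, -0.001, 0.001]
ft_force: [0.6, 0.7, -0.2]
grip_width: -0.003
```

```bash
python3 m.py sceneI
python3 - <<'E'
from h import *
p=manip.camera("top")
r=manip.outline_of(p,"lock_tab")
if r: c=np.argwhere(r[0]["mask"]).mean(0)[::-1]; print("tab",c,at_z(p,c,.1645).round(4))
r=manip.pinpoint(p,"lid")[0]; print("lid",r["at"],at_z(p,r["at"],.12))
r=manip.outline_of(p,"lid")[0]; print(r["extent"])
p["frame"]=(255*(p["frame"]/255.)**.6).astype(np.uint8)
save(p,"topF",(220,130,360,270),4)
E
```

```text
[ 0.52662884 -0.27756807  0.23503222] [ 0.55820756  0.69934368 -0.21702606] 12.8167
lid pin [376.4, 258.0] [0.6853 0.0177 0.12  ]
lock_tab pin [352.6, 207.3] [0.602  0.0241 0.1645]
red 63 [353.         208.42857143]
button [[379.5        240.5          8.39999962]
 [362.5        220.5          4.5999999 ]]
tab [290.52279635 195.72340426] [0.6003 0.0262 0.1645]
lid [301.2, 143.0] [0.68358881 0.01504023 0.12      ]
[227.1, 63.0, 372.7, 311.5]
```

View pics/topF.png

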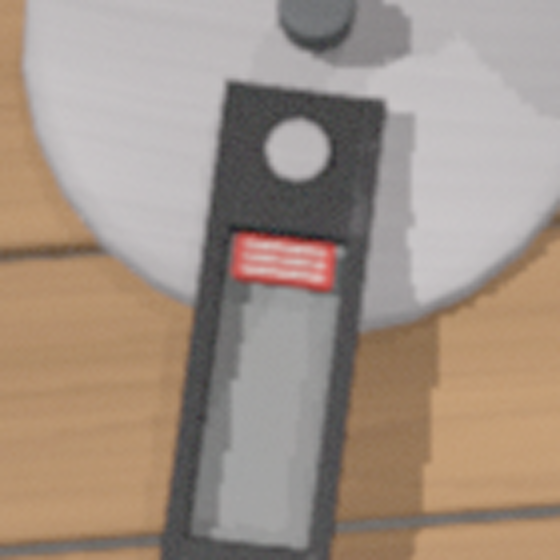

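The red tab (crop 284,262) now sits at the slot's button end, the button is up and untouched, and the lid is in place. Handing in.

```bash
python3 -c "
from h import *
print(manip.hand_in())"
```

```text
the job is handed in; nothing more can be done
None
```

The red lock tab is pushed up against its stop at the button end of the slot. I did it with the shut fingertips, then lifted clear and handed the job in at about 13 s.

**Last checks**
- **At the stop:** the push force rose from about 1 N to 6 N while the arm stopped advancing.
- **Tab position:** after withdrawal the top camera puts the tab centre at x = 0.6003 m. I expected about 0.602 m when locked, so the two agree within the calibration error. The picture shows the tab at the button end.
- **Lid and button:** the lid's outline in the top view moved by about 1 px from its position before the push, so I saw no sign that the lid moved. Nothing went near the button during the push, and it looks undisturbed.

**What disagreed:** the cameras showed the fingertips about 32 mm higher than the reported TCP. I triangulated the tips from both cameras and descended in small force-checked steps to a reported z of 0.124 m. I did not find the cause of the offset.

The lid origin found by the networks scattered by a few millimetres between pictures, so I did not rely on it.

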